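# Slide the desk shelf board into its notches and turn the keeper over it

### The arm

A 6-joint arm with a two-finger parallel gripper is mounted at the origin on the work surface. World frame = base frame: x ahead of the robot, y to its left, z up, the work surface at z = 0. Lengths are in m, angles in rad, forces in N, time in s.
With the tool pointing down it reaches from about 0.3 to 0.85 m from the base axis. Payload 4.2 kg.
Tool frame: the origin (TCP) lies midway between the tips of the shut fingers; the grasp point (between the pads) lies 19 mm behind it (r.grip_point_offset is the distance from the TCP to the grasp point, in m); z points along the fingers, y is the direction in which the jaws open and shut (so a half turn about z gives the same grasp; the last joint's range is limited). The gripper opens to 91 mm and grips with 3 to 60 N. Pads are 32 mm wide; open, the fingers measure 118 mm over their backs; the gripper's body (76 mm by 178 mm) begins 60 mm behind the grasp point.
Start: joints at [-1.219, 0.32, 1.565, -0, 1.257, -0.02], TCP at [0.209, -0.536, 0.214] pointing down, gripper open.
Joint ranges: [-3.11, 3.11], [-0.84, 2.01], [0.21, 2.61], [-1.34, 4.49], [0.05, 2.63], [-2.56, 2.56]. Speed limits (rad/s): [2.57, 2.57, 3.14, 3.14, 3.14, 3.14].

### API

Orientations are given as a unit quaternion [x, y, z, w].
In Python, from workcell import r gives the robot as it stands. The module is installed in compiled form; this text tells all that it offers.
- The arm moves only by the tool play_rows, never from a script. Its arguments are lists of equal length, an entry for each row: "turn": the turn, a rotation vector about the world's x, y, z in units of 5 degrees (1.0 is 5 degrees), a list of three; "dp": the shift along the world's x, y, z in m, a list of three; "claw": the finger opening in m, from 0 to 0.0912. In form: {"turn": [[rx, ry, rz], ...], "dp": [[tx, ty, tz], ...], "claw": [claw, ...]}. A call has 1 to 12 rows; each row is the pose to reach, as a shift and turn from the pose commanded when the call began; what a row does not reach only later rows make up. A row lasts 1/12 s, in which the tool goes at most 41.7 mm and 7.16 degrees, less where a joint would pass 70% of its speed; a pose out of reach is approached as far as the arm can. A call with a gripper value outside its range is refused whole. The fingers move at their own pace and stop on an object; the grip force is fixed at half the most. Time passes only in rows, so rows that repeat a pose let the fingers close. It gives the time, the measured TCP pose, the force and the opening at its end, in the units of the state.
- r.state(): the state, without advancing time (a new reading comes with each control period).
- r.grab_frame(name): name is "scene" or "top" or "wrist"; returns the picture (400x640x3 uint8, blue, green, red); there is no depth.
- r.camera_info(name): a dict with "intrinsics" (3x3 intrinsics, pixels), "dist_coeffs" ([k1, k2, p1, p2, k3] as OpenCV has them; the pictures are not rectified), "T" (4x4, takes a point from camera to world coordinates). Camera axes: x right, y up, looking along -z (the intrinsics and any distortion apply to the point x, -y, -z); pixel columns grow to the right and rows downward; lengths in m; the calibration is good to about 2 mm. A picture is of the moment at which its call begins: read the wrist's pose just before it. camera_info takes no time and is no camera call; for the wrist camera it gives the pose at the moment of the call.
- r.job_done(): hands the job in, once; it reports no verdict.
The state is a dict: "clock": time; "joint_pos": joint angles; "dq": joint speeds; "joint_torque": joint torques, N m; "position": TCP position; "eef_rot": TCP orientation; "wrist_force": force on the tool from outside, world axes, zero at the start; "ft_torque": the same for the moment, N m; "gripper_width": opening from 0.0 (shut) to 1.0 (fully open).
Only numpy, scipy, OpenCV 4.12 (cv2) and the standard library are available. Lean on these libraries where they do the work, as an engineer would, in place of code of your own. Each camera call takes 0.05 s, during which the arm holds its last target. There are 200 camera calls.

### The job

The little wooden desk rack has a loose shelf board resting on its two rails with a corked glass jar on it: push the board's free edge so that it slides along the rails until you feel it drop into its notches. Then push the wooden keeper by its peg round over the board as far as it goes, so the board is locked in. Nothing is to be lifted: keep the jar standing on the board, and leave the other desk things alone.

Things in the scene. Friction and masses are not known exactly. Their poses are not given: they have to be found in the camera images.
- rack: Fixed light-wood desk rack 320 mm long (x), 185 wide (y). Origin: centre of its footprint on the desk. The board slides to the rack's +x. Side cheeks 75 mm high, 16 thick, inner faces at y = +-76.5 mm; inside each a rail, 14.5 wide, top 60 mm above the desk. Each rail has two notches 20 mm long, 10 deep, at x = -30 and +110 mm. Open ends and middle; 12 mm high stretchers on the desk at x = +-145.
- board: Loose wooden shelf board, 180 (x, sliding direction) x 150 x 12 mm, 0.3 to 0.56 kg. Origin: centre of the panel's underside; axes as the rack. Two cleats under it, 16 mm long, 7 deep, at x = -70 and +70 mm, ride on the rails: origin 67 mm above the desk, top 79. It starts 45 to 95 mm short of home. With the cleats over the notches it drops 7 mm (origin 60, top 72 mm).
- home (a point): Point on the rack (x = +40, y = 0, z = 60 mm) where the board's origin lies once it has dropped in; axes as the rack. The notches leave 2 mm of play each way, then stop the board firmly. Pushed fast the board may skip a notch; 20 to 50 mm/s is good. The pushing finger may hold the edge up by friction until it is taken away.
- near_edge (a point): Middle of the top of the board's free trailing edge (board x = -90 mm), the 12 mm high edge to push towards the rack's +x.
- jar: Small corked glass jar standing loose on the board, 36 mm diameter, 50 mm tall. Origin: centre of its underside. It stays on the half of the board away from the keeper.
- keeper (a joint): Angle (rad) of the dark wooden keeper, a flat arm on an upright pivot on the rack's -y cheek. 0: arm along the cheek, pointing from pivot to the rack's -x. Starts at -0.5 to -0.05, turned outwards. Grows as the arm swings in over the board (clockwise from above) to the stop at 1.57: arm square across the board, pointing to the rack's +y. Stays where left; turning takes about 1 N at the peg.
- pivot (a point): Keeper's pivot, top of the arm, at rack x = +40, y = -86, z = 85 mm. The arm is 14 mm wide, 10 thick, 75 to 85 mm above the desk, and reaches 59 mm from the pivot. It passes 3 mm above the dropped board; a board that has not dropped stands 4 mm too high and blocks it.
- peg_top (a point): Top centre of the upright round peg on the keeper's free end, 12 mm diameter, standing from 85 to 111 mm above the desk, 52 mm from the pivot. Push it sideways round the pivot.
- spare_jar: Bystander: corked jar like the other, 36 mm diameter, 50 mm tall, on the desk by the rack's keeper side. Origin: centre of underside.
- mug: Bystander: white mug, 80 mm diameter, 90 mm tall. Origin: centre of underside.
- mouse: Bystander: black computer mouse 100 x 60 x 34 mm. Origin: centre of underside.
- stapler: Bystander: grey stapler 130 x 36 x 57 mm. Origin: centre of underside.
- pen_cup: Bystander: dark metal pen cup 76 mm diameter, 100 mm tall, pens to 170 mm. Origin: centre of underside.
- note_block: Bystander: white block of note paper 70 x 70 x 28 mm on the desk close by the rack's keeper side. Origin: centre of underside.

How it is judged:
On the way, in this order (a step that is already met when the one before it is completed fails the run):
1. the board has dropped into both pairs of notches and the keeper is not yet over it (x of board in the frame of home between -0.004 and 0.004 m and z of board in the frame of home below 0.0025 m and angle between board's own z axis and vertical below 0.03 rad and not (value of joint keeper above 1.3 rad)), for 0.2 s.
2. the keeper is turned over the dropped board (x of board in the frame of home between -0.004 and 0.004 m and z of board in the frame of home below 0.0025 m and angle between board's own z axis and vertical below 0.03 rad and value of joint keeper above 1.3 rad), for 0.2 s.
At the end, for the whole second after the job is handed in: The board lies in its notches (within 4 mm of home along the rails, not more than 2.5 mm above it, level within 0.03 rad), the keeper is turned over it (beyond 1.3 rad), the jar stands upright on the board, and both are at rest (all of step 2 and angle between jar's own z axis and vertical below 0.2 rad and z of jar in the frame of board between 0.009 and 0.018 m and linear speed of board below 0.01 m/s and linear speed of jar below 0.02 m/s); the robot touches nothing.
It fails at once if the board is lifted off its rails (8 mm above sliding height, or tilted over 0.15 rad) (z of board in the frame of home above 0.015 m or angle between board's own z axis and vertical above 0.15 rad).
It fails at once if the jar is lifted, tipped or knocked off the board (angle between jar's own z axis and vertical above 0.4 rad or z of jar in the frame of board above 0.022 m or z of jar in the frame of board below 0 m).
It fails at once if another thing on the desk is moved by more than 15 mm or lifted (distance of any of spare_jar, mug, mouse, stapler, pen_cup, note_block from where it was at the start of the episode above 0.015 m).
It also fails if it takes over 48 s, if anything falls off the work surface, if the arm or the gripper's body presses on something with over 40 N, if the wrist force passes 120 N, or if a joint passes its speed limit or range.

## Working session

There is one attempt and no reset: what is moved stays moved. The work goes in short steps, Python scripts to look and compute and a tool call to move; the robot and the scene stay as the last step left them, time stands still between calls to the robot, and variables do not carry over. Pictures are saved under pics/ and viewed, about 8 in all and at most 12, crops included, and the job is handed in when it is done.

Besides the shell and the picture viewer there is one more tool, called after "Call:" by a JSON object that holds its "api" and its "payload". play_rows: Moves the arm, as the interface text tells. Its arguments: {"type":"object","properties":{"turn":{"type":"array"},"dp":{"type":"array"},"claw":{"type":"array"}},"required":["turn","dp","claw"]}

```bash
mkdir -p pics
python3 - <<'E'
from workcell import r
import cv2,numpy as np
for n in ["scene","top"]:
    im=r.grab_frame(n); cv2.imwrite(f"pics/{n}0.png",im)
    c=r.camera_info(n); print(n,np.round(c["intrinsics"],1).tolist(),np.round(c["dist_coeffs"],3),np.round(c["T"],3).tolist())
print(r.state())
E
```

```text
scene [[367.7, 0.0, 312.4], [0.0, 367.7, 193.3], [0.0, 0.0, 1.0]] [-0.064  0.     0.     0.     0.   ] [[0.659, -0.454, 0.6, 1.089], [0.752, 0.409, -0.516, -0.49], [-0.011, 0.791, 0.611, 0.646], [0.0, 0.0, 0.0, 1.0]]
top [[508.3, 0.0, 317.4], [0.0, 508.3, 198.2], [0.0, 0.0, 1.0]] [0.013 0.    0.    0.    0.   ] [[0.023, 0.985, -0.171, 0.295], [-1.0, 0.025, 0.005, -0.002], [0.009, 0.171, 0.985, 1.551], [0.0, 0.0, 0.0, 1.0]]
{'clock': 0.1, 'joint_pos': array([-1.21896538e+00,  3.20221591e-01,  1.56555225e+00, -3.59638866e-05,
        1.25741042e+00, -1.99719200e-02]), 'dq': array([ 0.00068956, -0.00122902, -0.00155874, -0.00031555, -0.00016099,
       -0.0003612 ]), 'joint_torque': array([-4.37577091e-04, -4.13335133e+01, -2.32510954e+01,  7.28811231e-02,
        4.21884586e-02, -5.45508692e-05]), 'position': array([ 0.20874283, -0.53528213,  0.21320988]), 'eef_rot': array([ 9.82768697e-01,  1.84837914e-01, -1.48308381e-04, -7.82044850e-04]), 'wrist_force': array([-0.77288919, -0.28003276, -1.08909363]), 'ft_torque': array([-0.04084197,  0.08195955, -0.01995774]), 'gripper_width': 1.0014004812764168}
```

View pics/scene0.png

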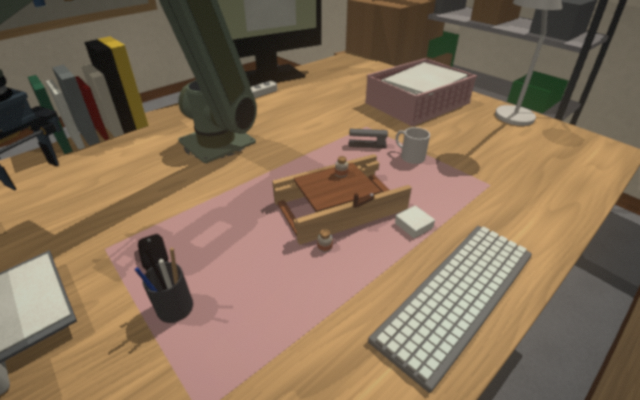

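View pics/top0.png

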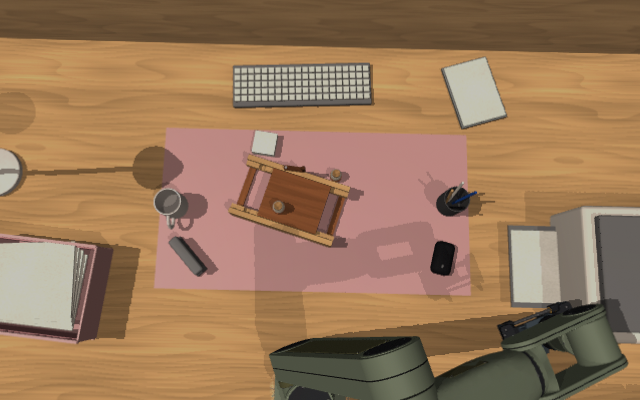

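Run:
```python
import cv2
im=cv2.imread("pics/top0.png")[120:260,215:365]
cv2.imwrite("pics/topc.png",cv2.resize(im,None,fx=5.3,fy=4.2*5.3/4.2*0.8,interpolation=cv2.INTER_CUBIC) if 0 else cv2.resize(im,None,fx=4.2,fy=4.2,interpolation=cv2.INTER_CUBIC))
```

```text
(no output)
```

View pics/topc.png

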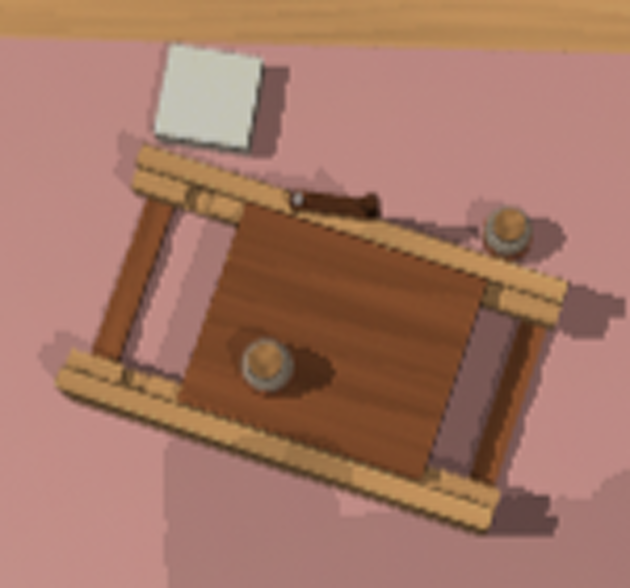

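```bash
cat > h.py <<'E'
import cv2,numpy as np
def cast(c,uv,z):
    T=np.array(c["T"]); K=np.array(c["intrinsics"])
    n=cv2.undistortPoints(np.array(uv,float).reshape(-1,1,2),K,np.array(c["dist_coeffs"],float)).reshape(-1,2)
    d=np.c_[n[:,0],-n[:,1],-np.ones(len(n))]@T[:3,:3].T
    return T[:3,3]+d*((z-T[2,3])/d[:,2])[:,None]
E
python3 - <<'E'
from workcell import r
from h import *
c=r.camera_info("top")
def f(p,z): return cast(c,[(x/4.2-.4+215,y/4.2-.4+120) for x,y in p],z)[:,:2]
C=f([(142,147),(566,284),(490,517),(57,380)],.075); print("cheek",C.round(4).tolist(),np.linalg.norm(C-np.roll(C,-1,0),axis=1).round(3))
I=f([(135,172),(560,312),(497,490),(72,358)],.075);print("in",np.linalg.norm(I-np.roll(I,-1,0),axis=1).round(3))
B=f([(247,207),(487,285),(425,475),(180,400)],.079);print("board",B.round(4).tolist(),np.linalg.norm(B-np.roll(B,-1,0),axis=1).round(3))
o=C.mean(0); v=(C[0]+C[3]-C[1]-C[2]); th=np.arctan2(v[1],v[0]); 
vb=(B[0]+B[3]-B[1]-B[2]);print(o,th,np.arctan2(vb[1],vb[0]),I.mean(0))
R=np.array([[np.cos(th),-np.sin(th)],[np.sin(th),np.cos(th)]])
print("board in rack",((B-o)@R).round(4).tolist(),((B.mean(0)-o)@R))
for n,p,z in [("pivot",(297,200),.085),("peg",(371,203),.111),("spare",(508,222),.05),("jar",(268,355),.129)]:
    w=f([p],z)[0]; print(n,w,(w-o)@R)
N=f([(172,45),(262,58),(248,150),(156,135)],.028);print("note",((N-o)@R).round(3).tolist())
print("nominal pivot world",o+R@[.04,-.086], "home",o+R@[.04,0])
E
```

```text
cheek [[0.6791, 0.1999], [0.5874, -0.103], [0.422, -0.0525], [0.5103, 0.2513]] [0.317 0.173 0.316 0.176]
in [0.317 0.133 0.311 0.14 ]
board [[0.6364, 0.1234], [0.5845, -0.0472], [0.4496, -0.0069], [0.4978, 0.1646]] [0.178 0.141 0.178 0.145]
[0.5497097  0.07393708] 1.2824507204526405 1.286342463693279 [0.54871964 0.07242528]
board in rack [[0.072, -0.0691], [-0.1063, -0.0678], [-0.1059, 0.073], [0.0722, 0.0756]] [-0.01700522  0.00292468]
pivot [0.64094696 0.08787421] [ 0.03930657 -0.08350734]
peg [0.63399336 0.03507485] [-0.01329038 -0.09185519]
spare [ 0.6368291  -0.06235915] [-0.10589549 -0.12228081]
jar [0.52292374 0.10104768] [0.01837433 0.03338946]
note [[0.172, -0.178], [0.105, -0.19], [0.093, -0.12], [0.16, -0.11]]
nominal pivot world [0.6435339  0.08783018] home [0.56108436 0.1122857 ]
```

Call:
{"api": "play_rows", "payload": {"turn": [[0,0,0],[0,0,0],[0,0,-1],[0,0,-2],[0,0,-3],[0,0,-4],[0,0,-5],[0,0,-6],[0,0,-7],[0,0,-7.6],[0,0,-7.6],[0,0,-7.6]], "dp": [[0,0,0.04],[0,0,0.08],[0.02,0.035,0.11],[0.04,0.07,0.12],[0.06,0.105,0.12],[0.08,0.14,0.12],[0.1,0.175,0.12],[0.12,0.21,0.12],[0.14,0.245,0.12],[0.16,0.28,0.12],[0.18,0.315,0.12],[0.2,0.35,0.12]], "claw": [0,0,0,0,0,0,0,0,0,0,0,0]}}

```text
clock: 1.1
position: [0.4092, -0.1837, 0.3338]
eef_rot: [0.989, -0.145, -0.0, 0.0]
wrist_force: [1.5, -0.9, 0.0]
gripper_width: 0.155
```

Call:
{"api": "play_rows", "payload": {"turn": [[0,0,0],[0,0,0],[0,0,0],[0,0,0],[0,0,0],[0,0,0],[0,0,0],[0,0,0],[0,0,0]], "dp": [[0.02,0.03,0],[0.04,0.06,0],[0.06,0.09,0],[0.075,0.115,0],[0.09,0.14,0],[0.1,0.15,0],[0.11,0.155,0],[0.11,0.155,0],[0.11,0.155,0]], "claw": [0,0,0,0,0,0,0,0,0]}}

```text
clock: 1.85
position: [0.5188, -0.0316, 0.3335]
eef_rot: [0.989, -0.145, -0.001, 0.001]
wrist_force: [-0.1, 0.2, -0.5]
gripper_width: 0.006
```

Run:
```python
from workcell import r
import cv2,numpy as np
s=r.state();c=r.camera_info("wrist");im=r.grab_frame("wrist");cv2.imwrite("pics/w1.png",im)
print(s["clock"],s["position"],s["eef_rot"],s["wrist_force"]);print(np.round(c["T"],3).tolist(),c["intrinsics"],c["dist_coeffs"])
import pickle;pickle.dump(c,open("c1.pkl","wb"))
```

```text
1.85 [ 0.51881747 -0.03158633  0.3335306 ] [ 9.89369700e-01 -1.45419872e-01 -6.30034913e-04  5.10937974e-04] [-0.14932736  0.18061537 -0.45593004]
[[-0.287, 0.915, 0.282, 0.6], [-0.958, -0.275, -0.084, -0.055], [0.001, -0.294, 0.956, 0.504], [0.0, 0.0, 0.0, 1.0]] [[316.44475067   0.         318.1093869 ]
 [  0.         316.44475067 196.68892659]
 [  0.           0.           1.        ]] [-0.00334873  0.          0.          0.          0.        ]
```

View pics/w1.png

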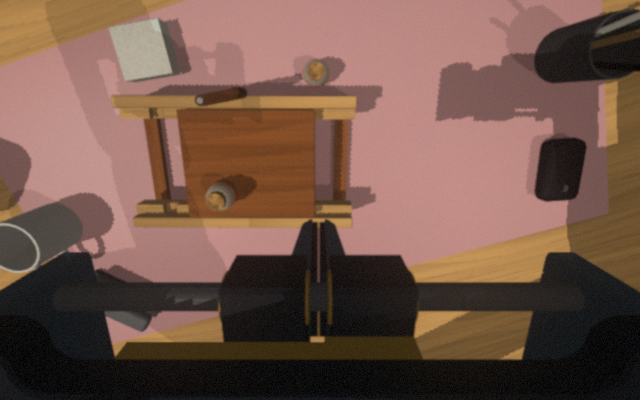

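Run:
```python
import cv2
im=cv2.imread("pics/w1.png")[80:235,100:366]
im=cv2.resize(im,None,fx=3,fy=3,interpolation=cv2.INTER_CUBIC)
for u in range(100,366,20): cv2.line(im,((u-100)*3,0),((u-100)*3,6 if u%100 else 14),(255,255,0),1)
for v in range(80,235,10): cv2.line(im,(0,(v-80)*3),(6 if v%50 else 20,(v-80)*3),(255,255,0),1)
cv2.imwrite("pics/w1c.png",im)
```

```text
(no output)
```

View pics/w1c.png

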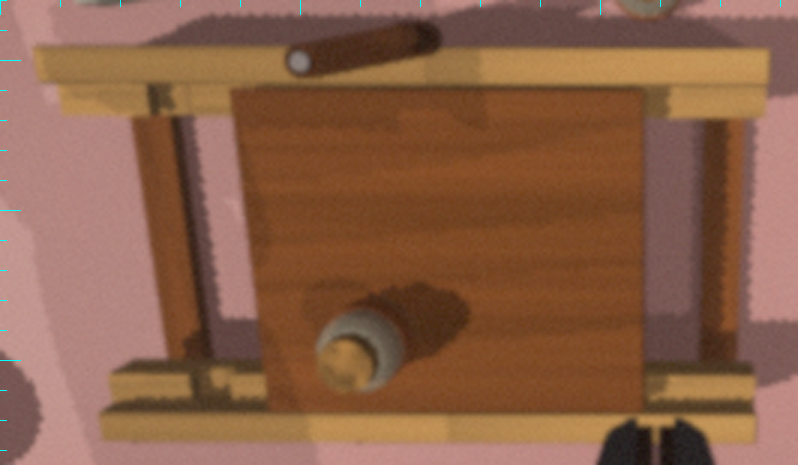

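Run:
```python
import pickle
from h import *
c=pickle.load(open("c1.pkl","rb"))
def f(p,z): return cast(c,[(x/3-.33+100,y/3-.33+80) for x,y in p],z)[:,:2]
C=f([(36,45),(768,49),(757,443),(100,441)],.075); print("cheek",C.round(4).tolist(),np.linalg.norm(C-np.roll(C,-1,0),axis=1).round(3))
B=f([(232,89),(642,87),(643,411),(268,411)],.079);print("board",np.linalg.norm(B-np.roll(B,-1,0),axis=1).round(3))
o=C.mean(0); v=(C[0]+C[3]-C[1]-C[2]); th=np.arctan2(v[1],v[0]); print(o,th)
R=np.array([[np.cos(th),-np.sin(th)],[np.sin(th),np.cos(th)]])
print("board in rack",((B-o)@R).round(4).tolist(),((B.mean(0)-o)@R))
for n,p,z in [("pivot",(299,62),.085),("peg",(428,38),.111),("jar",(347,364),.129),("spare",(648,-25),.05)]:
    w=f([p],z)[0]; print(n,w,(w-o)@R)
print("nominal pivot",o+R@[.04,-.086],"trail edge",o+R@[-.11,0])
```

```text
cheek [[0.6819, 0.1984], [0.5897, -0.1027], [0.4142, -0.0512], [0.5071, 0.2549]] [0.315 0.183 0.32  0.184]
board [0.177 0.149 0.179 0.148]
[0.54822751 0.07484772] 1.2749291419219648
board in rack [[0.0733, -0.074], [-0.1036, -0.0755], [-0.1042, 0.0735], [0.0749, 0.0743]] [-0.01489367 -0.00040641]
pivot [0.64175048 0.08928527] [ 0.04107868 -0.08524982]
peg [0.63291846 0.0282349 ] [-0.01989418 -0.09460198]
jar [0.52062243 0.10212278] [0.01804115 0.0343582 ]
spare [ 0.63491632 -0.06227833] [-0.10589206 -0.12290393]
nominal pivot [0.64215356 0.08803473] trail edge [ 0.51615487 -0.03037274]
```

Call:
{"api": "play_rows", "payload": {"turn": [[0,0,0],[0,0,0],[0,0,0],[0,0,0],[0,0,0],[0,0,0],[0,0,0],[0,0,0],[0,0,0],[0,0,0],[0,0,0],[0,0,0]], "dp": [[-0.011,-0.028,-0.01],[-0.011,-0.028,-0.04],[-0.011,-0.028,-0.075],[-0.011,-0.028,-0.11],[-0.011,-0.028,-0.145],[-0.011,-0.028,-0.18],[-0.011,-0.028,-0.21],[-0.011,-0.028,-0.235],[-0.011,-0.028,-0.255],[-0.011,-0.028,-0.268],[-0.011,-0.028,-0.273],[-0.011,-0.028,-0.273]], "claw": [0,0,0,0,0,0,0,0,0,0,0,0]}}

```text
clock: 2.9
position: [0.5067, -0.0597, 0.0603]
eef_rot: [0.989, -0.146, -0.001, 0.0]
wrist_force: [-0.7, -0.5, 0.3]
gripper_width: 0.003
```

Run:
```python
from workcell import r
import cv2,numpy as np
im=r.grab_frame("wrist");cv2.imwrite("pics/w2.png",im);print(r.state()["position"],r.state()["wrist_force"])
```

```text
[ 0.50765066 -0.05961379  0.06125499] [-0.27432696 -0.50643207  0.19865771]
```

View pics/w2.png

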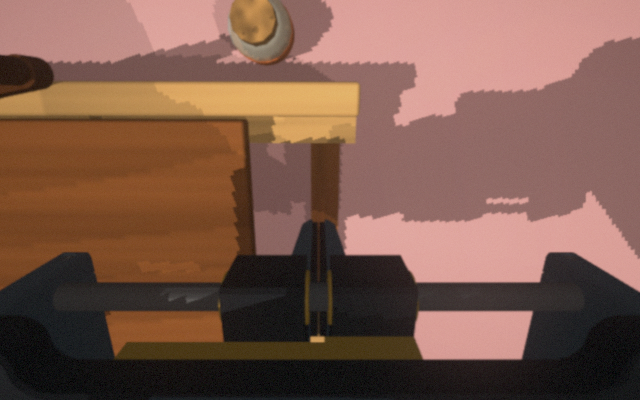

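Call:
{"api": "play_rows", "payload": {"turn": [[0,0,0],[0,0,0],[0,0,0],[0,0,0],[0,0,0],[0,0,0],[0,0,0],[0,0,0],[0,0,0],[0,0,0],[0,0,0],[0,0,0]], "dp": [[0.0009,0.0029,0],[0.0017,0.0057,0],[0.0026,0.0086,0],[0.0035,0.0115,0],[0.0044,0.0144,0],[0.0052,0.0172,0],[0.0061,0.0201,0],[0.007,0.023,0],[0.0078,0.0258,0],[0.0087,0.0287,0],[0.0096,0.0316,0],[0.0104,0.0344,0]], "claw": [0,0,0,0,0,0,0,0,0,0,0,0]}}

```text
clock: 3.95
position: [0.5183, -0.0244, 0.061]
eef_rot: [0.989, -0.145, -0.0, 0.0]
wrist_force: [-0.8, -2.9, 0.8]
gripper_width: 0.002
```

Call:
{"api": "play_rows", "payload": {"turn": [[0,0,0],[0,0,0],[0,0,0],[0,0,0],[0,0,0],[0,0,0],[0,0,0],[0,0,0],[0,0,0],[0,0,0]], "dp": [[0.0009,0.0029,0],[0.0017,0.0057,0],[0.0026,0.0086,0],[0.0035,0.0115,0],[0.0044,0.0144,0],[0.0052,0.0172,0],[0.0061,0.0201,0],[0.007,0.023,0],[0.0078,0.0258,0],[0.0087,0.0287,0]], "claw": [0,0,0,0,0,0,0,0,0,0]}}

```text
clock: 4.78
position: [0.527, 0.0046, 0.061]
eef_rot: [0.989, -0.145, -0.0, 0.0]
wrist_force: [-1.8, -3.5, 1.8]
gripper_width: 0.005
```

Run:
```python
from workcell import r
import cv2,numpy as np
im=r.grab_frame("wrist");cv2.imwrite("pics/w3.png",im);print(r.state()["position"],r.state()["wrist_force"])
```

```text
[0.52723662 0.00520968 0.06095919] [-1.49114744 -2.35993748  0.35239743]
```

View pics/w3.png

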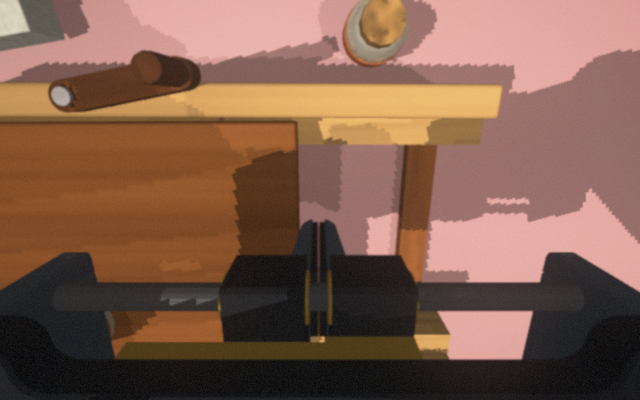

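Call:
{"api": "play_rows", "payload": {"turn": [[0,0,0],[0,0,0],[0,0,0],[0,0,0]], "dp": [[0.0006,0.002,0],[0.0012,0.004,0],[0.0018,0.006,0],[0.0024,0.008,0]], "claw": [0,0,0,0]}}

```text
clock: 5.17
position: [0.5294, 0.0125, 0.061]
eef_rot: [0.989, -0.145, -0.0, 0.0]
wrist_force: [-1.0, -3.0, 1.0]
gripper_width: 0.007
```

Call:
{"api": "play_rows", "payload": {"turn": [[0,0,0],[0,0,0]], "dp": [[0.0006,0.002,0],[0.0012,0.004,0]], "claw": [0,0]}}

```text
clock: 5.33
position: [0.5307, 0.017, 0.0609]
eef_rot: [0.989, -0.145, -0.0, -0.0]
wrist_force: [-0.5, -1.8, -0.3]
gripper_width: 0.004
```

Call:
{"api": "play_rows", "payload": {"turn": [[0,0,0],[0,0,0]], "dp": [[0.0006,0.002,0],[0.0009,0.003,0]], "claw": [0,0]}}

```text
clock: 5.5
position: [0.5312, 0.019, 0.0609]
eef_rot: [0.989, -0.145, -0.0, 0.001]
wrist_force: [-1.8, -6.2, 1.1]
gripper_width: 0.003
```

Run:
```python
from workcell import r
import cv2,numpy as np
im=r.grab_frame("wrist");cv2.imwrite("pics/w4.png",im);print(r.state()["position"],r.state()["wrist_force"])
```

```text
[0.53120585 0.01900887 0.06090292] [-0.93638153 -4.95553333  0.87532866]
```

View pics/w4.png

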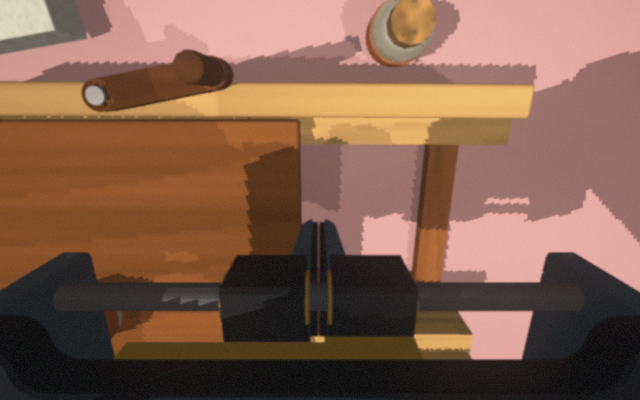

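Call:
{"api": "play_rows", "payload": {"turn": [[0,0,0],[0,0,0],[0,0,0],[0,0,0]], "dp": [[-0.003,-0.01,0],[-0.006,-0.02,0],[-0.009,-0.03,0],[-0.009,-0.03,0]], "claw": [0,0,0,0]}}

```text
clock: 5.88
position: [0.5217, -0.0123, 0.0609]
eef_rot: [0.989, -0.146, -0.0, 0.0]
wrist_force: [0.4, -0.5, -0.4]
gripper_width: 0.005
```

Run:
```python
from workcell import r
import cv2,numpy as np,pickle
c=r.camera_info("wrist");im=r.grab_frame("wrist");print(r.state()["position"],r.state()["wrist_force"])
pickle.dump(c,open("c5.pkl","wb"))
cr=cv2.resize(im[60:260,0:320],None,fx=2.4,fy=2.4,interpolation=cv2.INTER_CUBIC);cv2.imwrite("pics/w5.png",im);cv2.imwrite("pics/w5c.png",cr)
```

```text
[ 0.52214295 -0.01164754  0.06102765] [-0.88898379  0.50594368  0.02522119]
```

View pics/w5c.png

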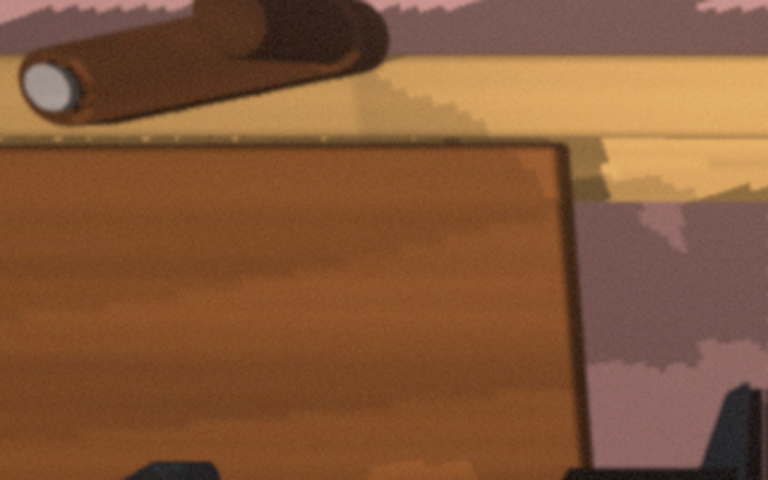

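Run:
```python
import pickle
from h import *
c=pickle.load(open("c5.pkl","rb"))
o=np.array([.5482,.0748]);th=1.277
R=np.array([[np.cos(th),-np.sin(th)],[np.sin(th),np.cos(th)]])
f=lambda p,z:((cast(c,[(x/2.4-.3,y/2.4-.3+60) for x,y in p],z)[:,:2]-o)@R).round(4).tolist()
print("pivot",f([(47,88)],.085),"peg",f([(228,25)],.111))
for z in(.072,.079): print(z,f([(565,146),(588,465)],z))
```

```text
pivot [[0.0419, -0.0853]] peg [[-0.0109, -0.094]]
0.072 [[-0.0494, -0.0741], [-0.0492, -0.002]]
0.079 [[-0.0512, -0.0746], [-0.051, -0.0057]]
```

Call:
{"api": "play_rows", "payload": {"turn": [[0,0,0],[0,0,0],[0,0,1.2],[0,0,2.4],[0,0,3.6],[0,0,4.8],[0,0,6],[0,0,7.2],[0,0,8.4],[0,0,9.6],[0,0,10.8],[0,0,12]], "dp": [[0,0,0.03],[0,0,0.06],[0.005,0,0.085],[0.02,0.005,0.09],[0.035,0.01,0.09],[0.05,0.015,0.09],[0.065,0.02,0.09],[0.08,0.025,0.09],[0.095,0.03,0.09],[0.11,0.035,0.09],[0.125,0.04,0.09],[0.143,0.045,0.09]], "claw": [0,0,0,0,0,0,0,0,0,0,0,0]}}

```text
clock: 6.93
position: [0.6659, 0.0349, 0.1509]
eef_rot: [0.929, 0.371, -0.0, -0.0]
wrist_force: [-0.9, -0.4, -0.6]
gripper_width: 0.006
```

Call:
{"api": "play_rows", "payload": {"turn": [[0,0,1.2],[0,0,2.4],[0,0,3.6],[0,0,4.8],[0,0,6],[0,0,7.2],[0,0,7.8],[0,0,7.8],[0,0,7.8]], "dp": [[0,0,0],[0,0,0],[0,0,0],[0,0,0],[0,0,0],[0,0,0],[0,0,0],[0,0,0],[0,0,0]], "claw": [0,0,0,0,0,0,0,0,0]}}

```text
clock: 7.68
position: [0.6655, 0.0345, 0.1509]
eef_rot: [0.754, 0.657, 0.0, -0.0]
wrist_force: [0.4, 0.4, -0.6]
gripper_width: 0.005
```

Run:
```python
from workcell import r
import cv2,numpy as np,pickle
s=r.state();c=r.camera_info("wrist");im=r.grab_frame("wrist");print(s["position"],s["wrist_force"],s["eef_rot"],s["joint_pos"])
pickle.dump(c,open("c6.pkl","wb"));cv2.imwrite("pics/w6.png",im)
```

```text
[0.66552007 0.03447861 0.15087979] [ 0.37555679  0.41715644 -0.59757513] [ 7.53545202e-01  6.57396070e-01  1.47712270e-04 -1.19360744e-04] [3.43160953e-02 5.03634464e-01 1.43134529e+00 3.97720277e-04
 1.20653445e+00 1.70254799e-01]
```

View pics/w6.png

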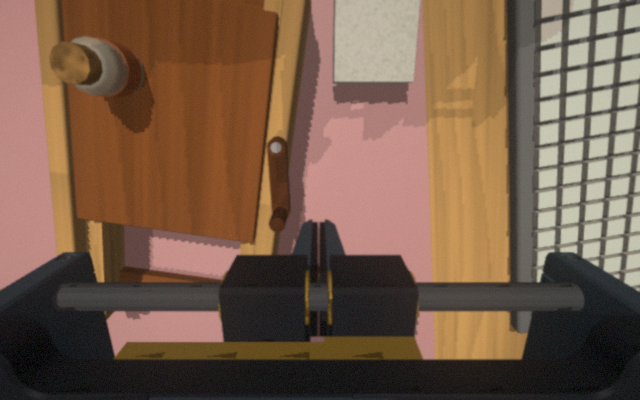

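```bash
cat > path.py <<'E'
import numpy as np
o=np.array([.5482,.0748]);th=1.277
R=np.array([[np.cos(th),-np.sin(th)],[np.sin(th),np.cos(th)]])
def tcp(phi,d,rad=.052):
    return o+R@(np.array([.040,-.086])+rad*np.array([-np.cos(phi),np.sin(phi)])-d*np.array([np.sin(phi),np.cos(phi)]))
E
python3 - <<'E'
import pickle
from h import *
from path import *
c=pickle.load(open("c6.pkl","rb"))
p=cast(c,[(277,217)],.111)[0,:2]; q=cast(c,[(277,148)],.085)[0,:2]
e=(cast(c,[(77,217),(255,242),(277,14)],.072)[:,:2]-o)@R
print("peg",p,(p-o)@R,"pivot",q,(q-o)@R,np.linalg.norm(p-q),"board",e)
print(tcp(-.16,.03))
print("start d=.018",tcp(-.16,.018).round(4))
a=tcp(-.16,.014)
for phi in np.arange(-.16,1.62,.12): print(round(phi,2),(tcp(phi,.0145)-a).round(4),"turn",round(-(phi+.16)/np.radians(5),2))
E
```

```text
peg [0.63813604 0.04316186] [-0.0042381  -0.09524443] pivot [0.64273216 0.08798259] [ 0.03999311 -0.08666407] 0.045055769283655824 board [[-0.04618584  0.07391355]
 [-0.04546783 -0.07630507]
 [ 0.13098789 -0.07401921]]
[0.66489375 0.03264431]
start d=.018 [0.653  0.0342]
-0.16 [ 0.0005 -0.0001] turn -0.0
-0.04 [-0.006  -0.0006] turn -1.38
0.08 [-0.0124 -0.0003] turn -2.75
0.2 [-0.0188  0.0007] turn -4.13
0.32 [-0.025   0.0025] turn -5.5
0.44 [-0.031   0.0051] turn -6.88
0.56 [-0.0366  0.0083] turn -8.25
0.68 [-0.0418  0.0122] turn -9.63
0.8 [-0.0465  0.0166] turn -11.0
0.92 [-0.0506  0.0216] turn -12.38
1.04 [-0.0541  0.0271] turn -13.75
1.16 [-0.0569  0.0329] turn -15.13
1.28 [-0.059   0.0391] turn -16.5
1.4 [-0.0603  0.0454] turn -17.88
1.52 [-0.0609  0.0518] turn -19.25
```

Call:
{"api": "play_rows", "payload": {"turn": [[0,0,0],[0,0,0],[0,0,0],[0,0,0],[0,0,0],[0,0,0],[0,0,0],[0,0,0],[0,0,0],[0,0,0],[0,0,0]], "dp": [[0,0,-0.02],[0,0,-0.04],[0,0,-0.052],[0,0,-0.057],[0,0,-0.057],[-0.003,0,-0.057],[-0.006,0,-0.057],[-0.009,0,-0.057],[-0.012,0,-0.057],[-0.014,0,-0.057],[-0.016,0,-0.057]], "claw": [0,0,0,0,0,0,0,0,0,0,0]}}

```text
clock: 8.65
position: [0.6497, 0.0344, 0.0946]
eef_rot: [0.753, 0.658, 0.001, 0.001]
wrist_force: [0.8, 0.2, 0.8]
gripper_width: 0.003
```

Call:
{"api": "play_rows", "payload": {"turn": [[0,0,-0.7],[0,0,-1.4],[0,0,-2.1],[0,0,-2.75],[0,0,-3.4],[0,0,-4.1],[0,0,-4.8],[0,0,-5.5],[0,0,-6.2],[0,0,-6.9],[0,0,-7.6],[0,0,-8.25]], "dp": [[-0.003,-0.0003,0],[-0.006,-0.0006,0],[-0.0092,-0.0005,0],[-0.0124,-0.0003,0],[-0.0156,0.0002,0],[-0.0188,0.0007,0],[-0.0219,0.0016,0],[-0.025,0.0025,0],[-0.028,0.0038,0],[-0.031,0.0051,0],[-0.0338,0.0067,0],[-0.0366,0.0083,0]], "claw": [0,0,0,0,0,0,0,0,0,0,0,0]}}

```text
clock: 9.65
position: [0.6129, 0.0423, 0.0943]
eef_rot: [0.937, 0.349, 0.0, 0.001]
wrist_force: [-0.1, -1.4, -0.5]
gripper_width: 0.007
```

Run:
```python
from workcell import r
import cv2,numpy as np
s=r.state();im=r.grab_frame("wrist");print(s["position"],s["wrist_force"])
cv2.imwrite("pics/w7.png",im)
```

```text
[0.61285963 0.04226448 0.09429847] [-0.06346552 -1.35117118 -0.49084597]
```

View pics/w7.png

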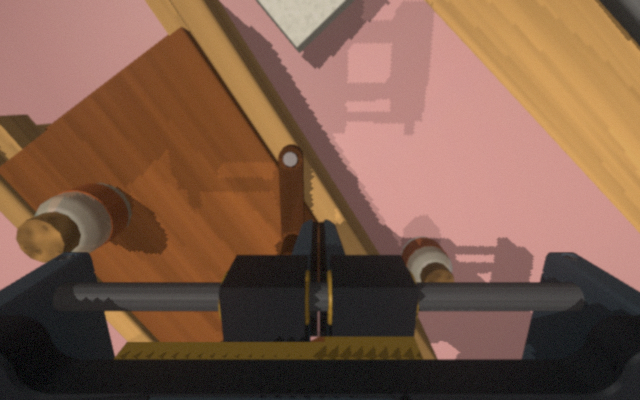

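Call:
{"api": "play_rows", "payload": {"turn": [[0,0,-0.7],[0,0,-1.4],[0,0,-2.1],[0,0,-2.75],[0,0,-3.4],[0,0,-4.1],[0,0,-4.8],[0,0,-5.5],[0,0,-6.2],[0,0,-6.9],[0,0,-7.6],[0,0,-8.25]], "dp": [[-0.0026,0.0019,0],[-0.0052,0.0039,0],[-0.0076,0.0061,0],[-0.0099,0.0083,0],[-0.012,0.0108,0],[-0.014,0.0133,0],[-0.0158,0.016,0],[-0.0175,0.0188,0],[-0.019,0.0217,0],[-0.0203,0.0246,0],[-0.0214,0.0277,0],[-0.0224,0.0308,0]], "claw": [0,0,0,0,0,0,0,0,0,0,0,0]}}

```text
clock: 10.7
position: [0.5901, 0.0732, 0.0941]
eef_rot: [1.0, -0.003, -0.0, 0.0]
wrist_force: [-1.0, -0.8, -0.0]
gripper_width: 0.003
```

Call:
{"api": "play_rows", "payload": {"turn": [[0,0,-0.7],[0,0,-1.4],[0,0,-2.1],[0,0,-2.75],[0,0,-2.9]], "dp": [[-0.0006,0.0031,0],[-0.0013,0.0063,0],[-0.0016,0.0095,0],[-0.0019,0.0127,0],[-0.0014,0.0147,0]], "claw": [0,0,0,0,0]}}

```text
clock: 11.12
position: [0.5884, 0.0879, 0.094]
eef_rot: [0.992, -0.128, -0.001, 0.001]
wrist_force: [-2.2, -5.4, 1.9]
gripper_width: 0.004
```

Call:
{"api": "play_rows", "payload": {"turn": [[0,0,0],[0,0,0]], "dp": [[0.0004,0.001,0],[0.0006,0.002,0]], "claw": [0,0]}}

```text
clock: 11.28
position: [0.5884, 0.0881, 0.094]
eef_rot: [0.992, -0.126, -0.001, 0.002]
wrist_force: [-3.9, -8.2, 3.3]
gripper_width: 0.003
```

Call:
{"api": "play_rows", "payload": {"turn": [[0,0,0],[0,0,0],[0,0,0],[0,0,0],[0,0,0],[0,0,0],[0,0,0],[0,0,0],[0,0,0],[0,0,0],[0,0,0]], "dp": [[-0.003,-0.01,0],[-0.007,-0.022,0],[-0.01,-0.035,0.01],[-0.014,-0.045,0.03],[-0.017,-0.055,0.06],[-0.02,-0.065,0.09],[-0.023,-0.075,0.12],[-0.026,-0.085,0.15],[-0.03,-0.1,0.18],[-0.03,-0.1,0.18],[-0.03,-0.1,0.18]], "claw": [0,0,0,0,0,0,0,0,0,0,0]}}

```text
clock: 12.2
position: [0.5602, -0.0113, 0.2769]
eef_rot: [0.992, -0.129, 0.003, -0.0]
wrist_force: [-0.2, 0.5, -0.6]
gripper_width: 0.004
```

Run:
```python
from workcell import r
import cv2,numpy as np,pickle
s=r.state();c=r.camera_info("wrist");im=r.grab_frame("wrist");print(s["position"],s["wrist_force"])
pickle.dump(c,open("c8.pkl","wb"));cv2.imwrite("pics/w8.png",im)
```

```text
[ 0.56024807 -0.01128222  0.27686027] [-0.18914719  0.50490811 -0.6427392 ]
```

View pics/w8.png

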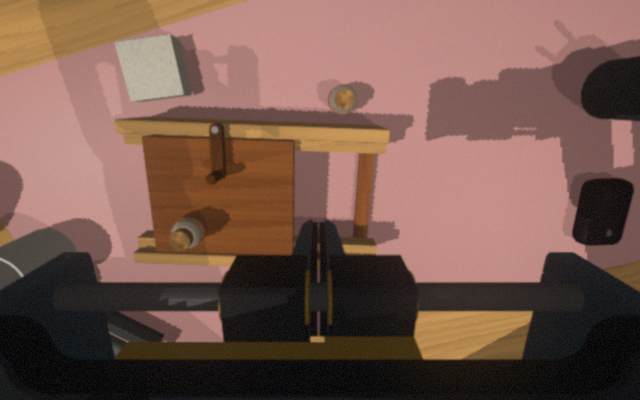

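Run:
```python
import pickle
from h import *
from path import *
c=pickle.load(open("c8.pkl","rb"))
im=cv2.imread("pics/w8.png")
g=lambda p,z:((cast(c,p,z)[:,:2]-o)@R).round(4)
q=g([(216,130)],.085)[0];p=g([(214,177)],.111)[0];d=p-q
print(q,p,"phi",np.arctan2(d[1],-d[0]));print(g([(144,136),(294,140),(294,254),(158,249)],.072).tolist())
```

```text
[ 0.0391 -0.0848] [ 0.036  -0.0367] phi 1.5064362742522999
[[0.1282, -0.0736], [-0.0479, -0.0753], [-0.05, 0.0728], [0.1277, 0.0722]]
```

```bash
python3 -c "
from workcell import r
print(r.state()['clock'],r.job_done())"
```

```text
the job is handed in; nothing more can be done
12.25 None
```

I pushed the board's free edge about 55 mm along the rails, until the push force dipped and the board then met a firm stop at about 6 N. I took the finger away so the board could settle. Then I pushed the keeper by its peg round to its stop, where the force rose to about 9 N with no further motion. I lifted the arm clear and handed in at 12.25 s.

- **Board position:** in the last picture its centre measures x ≈ +39.5 mm against 40 mm for home.
- **Board height:** I did not measure it directly. That it dropped in rests on the firm stop, the position, and the keeper passing over it freely (about 1–1.5 N).
- **Keeper:** measured at about 1.51 rad, give or take 0.1, against the required 1.3.
- **Jar and desk things:** the jar is standing on the board. The spare jar and note block look unmoved; I did not measure them again. The tool went nowhere near the other desk things.
- **Disagreement:** one mid-task picture put the board's edges 3–5 mm further on than the others. I put this down to picking those pixels by eye, because the pictures before and after agreed with home.

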